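# Key in the start sequence at the dust extractor's control box

## Robot

A 7-joint arm with a two-finger parallel gripper is mounted at the origin on a cart in front of the work surface, level with it; the furniture and walls round the work are solid. World frame = base frame: x ahead of the robot, y to its left, z up, the work surface at z = 0. Lengths are in m, angles in rad, forces in N, time in s.
With the tool pointing down it reaches from about 0.4 to 0.85 m from the base axis. Payload 10.4 kg.
Tool frame: the origin (TCP) lies where the fingers leave the gripper's body, on its centre line; the fingertips stand 73 mm ahead of it and the grasp point (between the pads) lies 54 mm ahead of it; z points along the fingers, y is the line along which they close (so a half turn about z gives the same grasp; the last joint's range is limited). The gripper opens to 85 mm and grips with 20 to 120 N. Pads are 22 mm wide; open, the fingers measure 114 mm over their backs; the gripper's body (76 mm by 85 mm) begins 54 mm behind the grasp point. The pads swing forward as they close: fully open they stand 13 mm farther back than shut.
Start: joints at [1.13, 0.332, -0.065, 1.46, 0.022, 1.35, -0.088], TCP at [0.254, -0.571, 0.304] pointing down, gripper open.
Joint ranges: [-2.6, 2.6], [-0.5, 2.12], [-1.47, 1.34], [0.16, 2.42], [-1.27, 4.41], [0.06, 2.06], [-2.6, 2.6]. Speed limits (rad/s): [2.22, 2.22, 2.79, 2.79, 3.14, 3.14, 3.14].

## Interface

Orientations are given as a unit quaternion [x, y, z, w].
In Python, from workcell import manip, camera gives the robot as it stands. The module is installed in compiled form; this text tells all that it offers.
- The arm moves only by the shell command python3 -m creep 'ROWS' [OPENING] [FORCE]. ROWS is JSON, a list of rows, each a list of 2 entries, a list of its own where there are three numbers: the shift along the tool's x, y, z in mm, then the turn about the tool's z in rad. In form: [[[tx, ty, tz], twist], ...]. A call has 1 to 5 rows; each row is the pose to reach, as a shift and turn from the pose commanded when the call began, along the tool's axes at that moment; what a row does not reach only later rows make up. A row lasts 1/12 s, in which the tool goes at most 41.7 mm and 7.16 degrees, less where a joint would pass 70% of its speed; a pose out of reach is approached as far as the arm can. A call with a gripper value outside its range is refused whole. OPENING is the opening, from 0 (shut) to 1 (fully open), set as the call begins (- or left out, the last holds). The fingers move at their own pace and stop on an object; FORCE is the grip in N (left out, the last holds). Time passes only in rows, so rows that repeat a pose let the fingers close. It gives the time, the measured TCP pose, the force, the opening and the grip force at its end, in the units of the state.
- manip.get_obs(): the state, without advancing time (a new reading comes with each control period).
- camera(name): name is "scene" or "side" or "wrist"; returns a dict with "pixels" (480x640x3 uint8, red, green, blue), "z_map" (480x640 float32, m along the optical axis (not along the pixel's ray), 0 where there is no reading), "fx", "fy", "cx", "cy" (pixels), "extrinsics" (4x4, takes a point from world to camera coordinates). Camera axes: x right, y down, z forward; pixel columns grow to the right and rows downward; lengths in m; the calibration is good to about 2 mm. A picture is of the moment at which its call begins.
- manip.hand_in(): hands the job in; it is judged then, once.
The state is a dict: "clock": time; "joint_pos": joint angles; "joint_velocities": joint speeds; "tau": joint torques, N m; "position": TCP position; "ee_rot": TCP orientation; "ft_force": force on the tool from outside, world axes, zero at the start; "torque": the same for the moment, N m; "grip_width": opening from 0.0 (shut) to 1.0 (fully open); "grasp_force": force on a finger pad.
Only numpy, scipy, OpenCV 4.12 (cv2) and the standard library are available. Lean on these libraries where they do the work, as an engineer would, in place of code of your own. Each camera call takes 0.05 s, during which the arm holds its last target. There are 200 camera calls.

## Task

Start the dust extractor from the grey control box: slide the clear cover that lies over the keys fully past the other one, and press the round key, then the three-cornered, then the bar and then the square key, each right down and let up before the next, without pressing the plus-shaped key. Then leave both covers fully shut against the sawdust, and leave the things standing at its two ends where they are.

Things in the scene. Friction and masses are not known exactly. Their poses are not given: they have to be found in the camera images.
- console: Fixed grey control box, 184 x 360 mm, walls 66 mm high. Origin: centre of underside; x away from the robot, y along its length, to the left. Two bays, 120 x 164 mm, centred at (8, +86) mm (left) and (8, -86) mm (right), floor 30 mm up, wall between at y = 0; in front of them a sill 50 mm high and a thin runner 60 mm high. A screwdriver and an awl (under 35 mm high) lie before it
- keypad: Aluminium plate 112 x 152 x 4 mm that carries the keys, on the floor of one bay (which one varies; the other holds a terminal strip). Origin: centre of its underside; axes as the console's. 2 rows, 50 mm apart, of 3 places, 48 mm apart along y: five hold a key, one is blank, and which key sits where varies
- left_cover (a joint): Clear plate with aluminium rim over the left bay (console y > 0), upper track, top 64 mm above the bench. Value in m: 0 = shut, grows as it slides to the console's -y, over the right cover; 0.160 = fully open. May start up to 0.04 ajar, then reaches over the right bay by as much. Slides with about 2 N, stays where left
- right_cover (a joint): The same for the right bay (y < 0), lower track, top 56 mm above the bench; it slides to the console's +y, under the left cover. 0 = shut, 0.160 = fully open. May start up to 0.04 ajar, then reaches over the left bay by as much. Slides with about 2 N, stays where left
- left_cover_pull (a point): Middle of the upright black rib by which the left cover is pushed or pinched: 24 mm along the console's x, 12 mm thick along y, from 64 to 90 mm above the bench; the point is 77 mm above the bench. It moves with the cover
- right_cover_pull (a point): Middle of the right cover's rib, near the front edge of the console: 24 mm along x, 12 mm thick along y, from 56 to 90 mm above the bench; the point is 73 mm above the bench. It moves with the cover
- round_key_top (a point): Centre of the top of the white round key (round, 28 mm across), 47 mm above the bench, 9 mm proud of its 44 mm black module, when up. Pressed straight down
- round_key (a joint): Travel of the round key: 0 up, 0.006 m fully down; a spring brings it back. About 2 N starts it, about 4.5 N holds it down
- round_pin (a joint): Tell-tale pin of the round key, a 4 mm steel pin at the corner of its module: 0 standing; driven down (about 0.005 m) when the key is first pressed fully, it stays down
- triangle_key_top (a point): Centre of the top of the white triangle key (three-cornered, about 35 mm a side), 47 mm above the bench, 9 mm proud of its 44 mm black module, when up. Pressed straight down
- triangle_key (a joint): Travel of the triangle key: 0 up, 0.006 m fully down; a spring brings it back. About 2 N starts it, about 4.5 N holds it down
- triangle_pin (a joint): Tell-tale pin of the triangle key, a 4 mm steel pin at the corner of its module: 0 standing; driven down (about 0.005 m) when the key is first pressed fully, it stays down
- bar_key_top (a point): Centre of the top of the white bar key (a narrow bar, 38 mm along y and 12 mm along x), 47 mm above the bench, 9 mm proud of its 44 mm black module, when up. Pressed straight down
- bar_key (a joint): Travel of the bar key: 0 up, 0.006 m fully down; a spring brings it back. About 2 N starts it, about 4.5 N holds it down
- bar_pin (a joint): Tell-tale pin of the bar key, a 4 mm steel pin at the corner of its module: 0 standing; driven down (about 0.005 m) when the key is first pressed fully, it stays down
- square_key_top (a point): Centre of the top of the white square key (square, 25 mm), 47 mm above the bench, 9 mm proud of its 44 mm black module, when up. Pressed straight down
- square_key (a joint): Travel of the square key: 0 up, 0.006 m fully down; a spring brings it back. About 2 N starts it, about 4.5 N holds it down
- square_pin (a joint): Tell-tale pin of the square key, a 4 mm steel pin at the corner of its module: 0 standing; driven down (about 0.005 m) when the key is first pressed fully, it stays down
- cross_key_top (a point): Centre of the top of the white cross key (plus-shaped, 32 mm across; not part of the sequence), 47 mm above the bench, 9 mm proud of its 44 mm black module, when up. Pressed straight down
- cross_key (a joint): Travel of the cross key: 0 up, 0.006 m fully down; a spring brings it back. About 2 N starts it, about 4.5 N holds it down
- glue_bottle: Glue bottle, 62 mm wide, 198 mm tall, loose; stands close by one end of the console and is to be left alone. Origin: centre of its underside
- screw_jar: Screw-top jar, 64 mm across, 112 mm tall, loose; stands close by one end of the console and is to be left alone. Origin: centre of its underside
- finish_tin: Tin, 78 mm across, 77 mm tall, loose; stands close by one end of the console and is to be left alone. Origin: centre of its underside
- tape_measure: Tape measure, 62 x 91 mm, 64 mm tall, loose; stands close by one end of the console and is to be left alone. Origin: centre of its underside

How it is judged:
By the outcome, as a careful person would: the job done as asked, in the order asked, and still so for the second after the job is handed in, with the robot touching nothing.
It also fails if it takes over 64 s, if anything falls off the work surface, if the arm or the gripper's body presses on something with over 40 N, if the wrist force passes 120 N, or if a joint passes its speed limit or range.

## Working session

There is one attempt and no reset: what is moved stays moved. The work goes in short steps, Python scripts to look and compute and a shell command to move; the robot and the scene stay as the last step left them, time stands still between calls to the robot, and variables do not carry over. Pictures are saved under pics/ and viewed, at most 10 in all, crops included, and the job is handed in when it is done.

```bash
mkdir -p pics
cat > h.py <<'E'
from workcell import manip, camera
import numpy as np, cv2
def snap(n,f,crop=None,s=1):
    c=camera(n); im=c["pixels"][:,:,::-1]
    if crop: im=im[crop[1]:crop[3],crop[0]:crop[2]]
    im=cv2.resize(im,None,fx=s,fy=s,interpolation=cv2.INTER_CUBIC)
    cv2.imwrite("pics/"+f,im); np.savez("pics/"+f+".npz",**c); return c
def ray(c,u,v):
    E=np.array(c["extrinsics"]);R=E[:3,:3];t=E[:3,3]
    d=R.T@np.array([(u-c["cx"])/c["fx"],(v-c["cy"])/c["fy"],1]);return -R.T@t,d
def atz(c,u,v,z):
    o,d=ray(c,u,v);return o+d*(z-o[2])/d[2]
def dep(c,u,v):
    o,d=ray(c,u,v);return o+d*float(c["z_map"][int(v),int(u)])
def two(c1,p1,c2,p2):
    o1,d1=ray(c1,*p1);o2,d2=ray(c2,*p2)
    s=np.linalg.lstsq(np.c_[d1,-d2],o2-o1,rcond=None)[0]
    a,b=o1+d1*s[0],o2+d2*s[1];return (a+b)/2,np.linalg.norm(a-b)
E
python3 - <<'E'
from h import *
for n in ("scene","side"):
    c=snap(n,n+"0.png"); print(n,np.round(c["extrinsics"],3).tolist(),c["fx"])
o=manip.get_obs();print({k:np.round(v,3).tolist() for k,v in o.items()})
E
```

```text
scene [[-0.442, -0.897, 0.013, 0.28], [-0.368, 0.168, -0.914, 0.28], [0.818, -0.409, -0.405, 0.441], [0.0, 0.0, 0.0, 1.0]] 461.63597321550293
side [[-0.872, -0.489, -0.012, 0.502], [-0.209, 0.394, -0.895, 0.168], [0.443, -0.778, -0.445, 0.811], [0.0, 0.0, 0.0, 1.0]] 440.623899875274
{'clock': 0.1, 'joint_pos': [1.13, 0.333, -0.065, 1.461, 0.022, 1.35, -0.088], 'joint_velocities': [0.001, -0.001, 0.0, -0.003, 0.0, -0.0, 0.0], 'tau': [0.002, -62.674, 0.049, -39.243, 0.016, 0.007, -0.0], 'position': [0.253, -0.571, 0.303], 'ee_rot': [0.978, 0.207, -0.0, -0.001], 'ft_force': [0.802, 0.232, -0.109], 'torque': [-0.038, -0.028, 0.032], 'grasp_force': 0.0, 'grip_width': 0.999}
```

View pics/scene0.png

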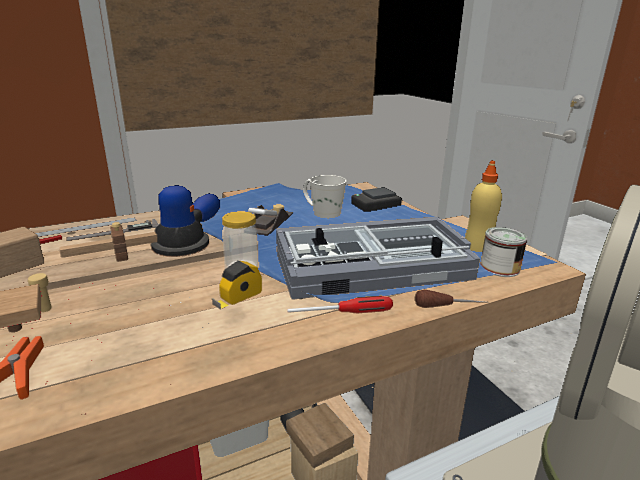

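View pics/side0.png

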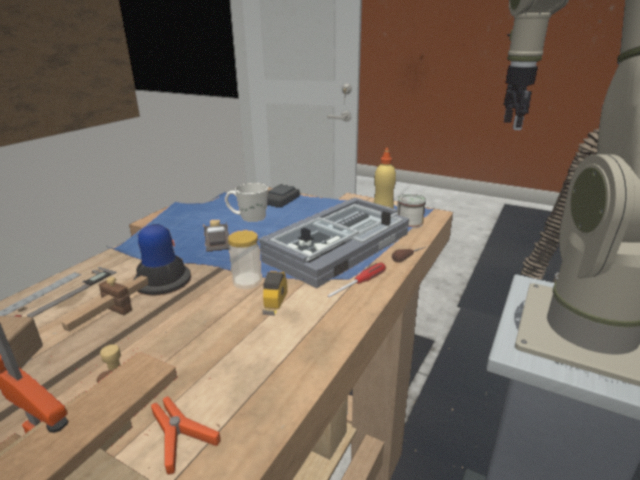

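The keypad lies in the left bay, under the left cover. In the scene picture the left rib is at about (320,237) and the right rib at about (436,246). The jar and tape stand at the left end, the bottle and tin at the right end.

Run:
```python
from h import *
s=dict(np.load("pics/scene0.png.npz"));d=dict(np.load("pics/side0.png.npz"))
for p in [(292,272),(477,260),(278,230),(440,220)]: print(p,atz(s,*p,.066).round(3),dep(s,*p).round(3))
print("rib L",two(s,(320,230),d,(306,231)), "rib R",two(s,(436,239),d,(386,212)))
for n,p in dict(bottle=(484,215),tin=(504,250),jar=(240,245),tape=(240,285)).items(): print(n,dep(s,*p).round(3))
```

```text
(292, 272) [0.495 0.119 0.066] [0.52  0.108 0.051]
(477, 260) [ 0.398 -0.197  0.066] [ 0.427 -0.228  0.046]
(278, 230) [0.671 0.074 0.066] [0.673 0.073 0.065]
(440, 220) [ 0.578 -0.263  0.066] [ 0.581 -0.266  0.064]
rib L (array([0.58695344, 0.021964  , 0.08684024]), np.float64(0.004923683443848932)) rib R (array([ 0.45833817, -0.15051309,  0.09175043]), np.float64(0.0014331877509301861))
bottle [ 0.52  -0.328  0.088]
tin [ 0.424 -0.291  0.056]
jar [0.633 0.165 0.067]
tape [0.546 0.195 0.033]
```

```bash
cat >> h.py <<'E'
from scipy.spatial.transform import Rotation as Ro
def go(x,y,z,yaw=None):
    o=manip.get_obs();R=Ro.from_quat(o["ee_rot"]).as_matrix();X=R[:,0]
    cur=np.arctan2(X[1],X[0]);tw=0 if yaw is None else -(yaw-cur)
    print("pos",np.round(o["position"],4),"yaw",round(cur,3),"tz",R[:,2].round(3),"shift",(1000*R.T@(np.array([x,y,z])-o["position"])).round(1),"twist",round(tw,3),"t",o["clock"])
E
python3 -m creep '[[[0,0,-40],0],[[80,-60,-60],0.12],[[120,-88,-70],0.24],[[155,-114,-80],0.36],[[190,-140,-90],0.48]]' 0 20
python3 -m creep '[[[35,-20,0],0.1],[[70,-45,0],0.2],[[105,-70,0],0.2],[[140,-90,0],0.2],[[175,-110,0],0.2]]'
python3 -c "
from h import *
go(.53,-.05,.40,-.27)"
```

```text
clock: 0.52
position: [0.3341, -0.4294, 0.3776]
ee_rot: [0.999, -0.032, -0.0, -0.0]
ft_force: [1.2, -0.7, 0.2]
grip_width: 0.302
grasp_force: 0.0
clock: 0.93
position: [0.5159, -0.3301, 0.3775]
ee_rot: [0.992, -0.129, 0.0, -0.0]
ft_force: [1.1, -0.8, 1.0]
grip_width: -0.002
grasp_force: 0.0
pos [ 0.5159 -0.3301  0.3775] yaw -0.258 tz [ 0.  0. -1.] shift [ -57.7 -274.4  -22.5] twist 0.012 t 0.9333
```

```bash
python3 -m creep '[[[-8,-40,-4],0],[[-16,-80,-8],0],[[-25,-120,-12],0],[[-33,-160,-16],0],[[-41,-200,-20],0]]' >/dev/null
python3 -m creep '[[[-8,-40,-2],0],[[-17,-74,-3],0],[[-17,-74,-3],0],[[-17,-74,-3],0]]'
python3 -c "
from h import *
c=snap('wrist','w1.png');print(np.round(c['extrinsics'],3),c['fx'])
go(.53,-.05,.40,-.27)"
```

```text
clock: 1.68
position: [0.5281, -0.0495, 0.4006]
ee_rot: [0.992, -0.126, 0.0, -0.0]
ft_force: [-0.3, -1.5, -0.3]
grip_width: -0.001
grasp_force: 0.0
[[-0.25  -0.968 -0.     0.084]
 [-0.925  0.239  0.297  0.435]
 [-0.288  0.075 -0.955  0.628]
 [ 0.     0.     0.     1.   ]] 402.6765380598582
pos [ 0.5281 -0.0517  0.4003] yaw -0.257 tz [-0.    -0.001 -1.   ] shift [ 1.4 -2.1  0.3] twist 0.013 t 1.7333
```

View pics/w1.png

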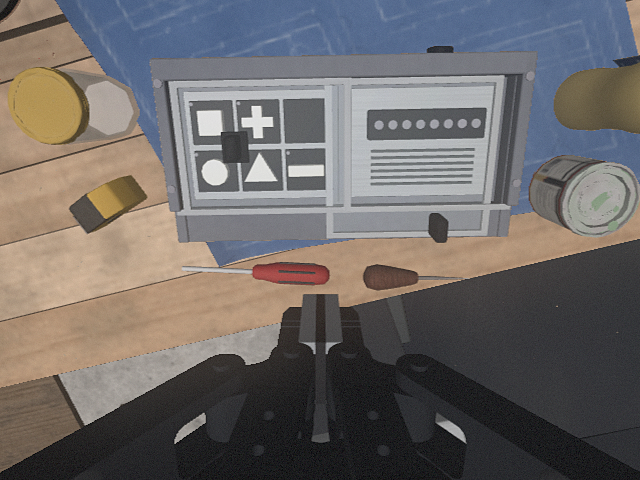

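Run:
```python
from h import *
c=dict(np.load("pics/w1.png.npz"));s=dict(np.load("pics/scene0.png.npz"))
P={k:atz(c,*p,z) for k,p,z in [("bl",(152,60),.066),("br",(535,53),.066),("fl",(178,242),.05),("fr",(508,238),.05)]}
for k,v in P.items(): print(k,v.round(4))
yv=P["bl"]-P["br"];print("len",np.linalg.norm(yv));yaw=np.arctan2(-yv[0],yv[1]);y2=P["fl"]-P["fr"];print(yaw,np.arctan2(-y2[0],y2[1]),np.linalg.norm(y2))
X=np.array([np.cos(yaw),np.sin(yaw),0]);Y=np.array([-X[1],X[0],0])
C=(P["bl"]+P["br"])/2-X*.092;C[2]=0;print("C",C, (P["fl"]+P["fr"])/2+X*.092)
def con(p):return np.round([(p-C)@X*1e3,(p-C)@Y*1e3,p[2]*1e3],1)
for n,p,z in [("ribL",(235,136),.09),("ribR",(437,219),.09),("sq",(210,124),.047),("cr",(258,122),.047),("ro",(215,172),.047),("tri",(261,170),.047),("bar",(306,171),.047),("Lcov right edge",(352,140),.064),("Lcov left edge",(172,140),.064),("Rcov left edge f",(328,225),.056),("wallend",(509,225),.056)]:
    print(n,con(atz(c,*p,z)),"depth",con(dep(c,*p)))
print("two ribL",con(two(s,(320,230),c,(235,136))[0]),"ribR",con(two(s,(436,239),c,(437,219))[0]))
for n,p in dict(bottle=(610,98),tin=(590,195),jar=(50,106),tape=(100,205)).items(): print(n,con(dep(c,*p)))
```

```text
bl [0.688  0.0699 0.066 ]
br [ 0.6054 -0.2737  0.066 ]
fl [0.5119 0.1158 0.05  ]
fr [ 0.426  -0.2353  0.05  ]
len 0.35338954692584446
-0.23596772067797425 -0.23986446679325332 0.3614618584202781
C [ 0.55721749 -0.08041255  0.        ] [ 0.55839922 -0.08127986  0.05      ]
ribL [ 23.7 100.4  90. ] depth [ 23.4 101.8  83.3]
ribR [-58.  -90.4  90. ] depth [-60.  -92.6  82.6]
sq [ 33.8 133.6  47. ] depth [ 34.2 128.7  65.8]
cr [35.  84.9 47. ] depth [35.3 82.3 64.2]
ro [-14.6 133.1  47. ] depth [-12.3 128.6  64.1]
tri [-13.3  84.8  47. ] depth [-11.2  82.4  63.4]
bar [-15.2  37.7  47. ] depth [-12.8  37.1  64.5]
Lcov right edge [16.7 -9.  64. ] depth [16.3 -9.4 57.5]
Lcov left edge [ 19.7 168.   64. ] depth [ 19.7 168.   64. ]
Rcov left edge f [-71.7  15.5  56. ] depth [-71.8  15.5  55.7]
wallend [ -74.9 -177.7   56. ] depth [ -76.3 -180.    51.1]
two ribL [ 23.3 101.9  81.5] ribR [-61.9 -96.8  81.5]
bottle [  50.9 -233.4   95.4]
tin [ -40.6 -247.9   71.2]
jar [ 42.5  21.8 470.7]
tape [-44.6 251.6  61.9]
```

Run:
```python
import cv2
im=cv2.imread("pics/w1.png")[40:260,140:550]
cv2.imwrite("pics/w1c.png",cv2.resize(im,None,fx=1.95,fy=1.95,interpolation=cv2.INTER_CUBIC))
```

```text
(no output)
```

View pics/w1c.png

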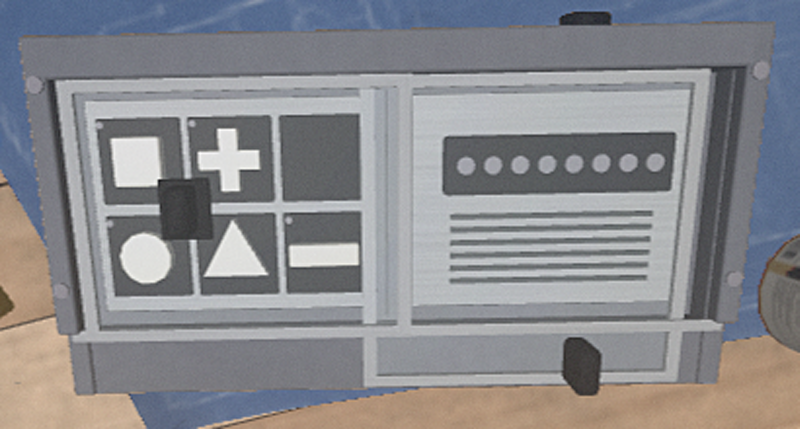

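The back row reads square, cross, blank; the front row reads round, triangle, bar. The left cover is shut. The right cover is about 13 mm ajar, with its rib at about crop (585,370), and has to be shut first.

```bash
cat >> h.py <<'E'
YAW=-.238;C0=np.array([.5578,-.0808,0])
CX=np.array([np.cos(YAW),np.sin(YAW),0]);CY=np.array([-CX[1],CX[0],0]);CZ=np.array([0,0,1.])
def con(p):p=np.asarray(p);return np.round([(p-C0)@CX*1e3,(p-C0)@CY*1e3,p[2]*1e3],1)
def gc(x,y,z): # console mm
    go(*(C0+CX*x/1e3+CY*y/1e3+CZ*z/1e3),YAW);print("con now",con(manip.get_obs()["position"]))
E
python3 - <<'E'
from h import *
c=camera("wrist");im=c["pixels"].astype(int).max(2);z=c["z_map"];v,u=np.mgrid[:480,:640]
E=np.array(c["extrinsics"]);pc=np.stack([(u-c["cx"])/c["fx"]*z,(v-c["cy"])/c["fy"]*z,z],-1)
w=(pc-E[:3,3])@E[:3,:3];q=w-C0
x=q@CX*1e3;y=q@CY*1e3;h=w[...,2]*1e3
for n,m in [("L",(h>76)&(h<100)&(y>0)&(abs(x)<70)&(abs(y)<160)),("R",(h>76)&(h<100)&(y<0)&(abs(x)<88)&(abs(y)<160))]:
    m&=v<260
    print(n,m.sum(),[np.percentile(a[m],[2,10,50,90,98]).round(1) for a in (x,y,h,u,v)])
gc(-62,-95,200)
E
```

```text
L 390 [array([ 0.1,  2.2, 11.9, 21. , 22.7]), array([100.3, 100.6, 104.8, 110.3, 111.7]), array([78. , 82.1, 89.5, 90.9, 91.4]), array([221.8, 223. , 229. , 235. , 236. ]), array([137., 139., 149., 159., 162.])]
R 370 [array([-82.1, -79.5, -69.5, -60.3, -59.6]), array([-101.8, -100.4,  -94.6,  -90.7,  -90.4]), array([76.8, 80. , 89.1, 90.7, 91.5]), array([431., 432., 438., 444., 445.]), array([217., 220., 229., 239., 242.])]
pos [ 0.5281 -0.0528  0.4002] yaw -0.259 tz [-0.001 -0.001 -1.   ] shift [-24.1 115.6 200.3] twist -0.021 t 1.7833
con now [-35.4  20.2 400.2]
```

```bash
python3 -m creep '[[[-8,25,30],-0.02],[[-16,50,60],-0.02],[[-24,75,90],-0.02],[[-30,98,120],-0.02],[[-32,117,150],-0.02]]' 0.6 20 >/dev/null
python3 -m creep '[[[0,0,30],0],[[0,0,50],0],[[0,0,50],0]]' >/dev/null
python3 -c "
from h import *
gc(-70,-96,143)"
```

```text
pos [ 0.4647 -0.1583  0.1962] yaw -0.241 tz [-0.007  0.002 -1.   ] shift [ 2.6 -1.2 53.2] twist -0.003 t 2.45
con now [-72.2 -97.2 196.2]
```

```bash
python3 -m creep '[[[1,0,25],0],[[1,0,50],0],[[1,0,54],0],[[1,0,54],0],[[1,0,54],0]]'
python3 -m creep '[[[0,0,0],0],[[0,0,0],0],[[0,0,0],0],[[0,0,0],0],[[0,0,0],0]]' 0 20
python3 -c "
from h import *
gc(-70,-96,143)"
```

```text
clock: 2.87
position: [0.4691, -0.1576, 0.148]
ee_rot: [0.993, -0.119, 0.001, 0.0]
ft_force: [-0.4, -0.9, 0.3]
grip_width: 0.599
grasp_force: 0.0
clock: 3.28
position: [0.4689, -0.1573, 0.1476]
ee_rot: [0.993, -0.119, 0.001, 0.0]
ft_force: [-2.2, -0.1, 7.4]
grip_width: 0.137
grasp_force: 25.5
pos [ 0.4689 -0.1573  0.1476] yaw -0.238 tz [ 0.001 -0.001 -1.   ] shift [-1.7  0.7  4.6] twist 0.0 t 3.2833
con now [-68.3 -95.3 147.6]
```

```bash
python3 -m creep '[[[0,3,0],0],[[0,6,0],0],[[0,9,0],0],[[0,11,0],0],[[0,11,0],0]]'
python3 -m creep '[[[0,2,0],0],[[0,3,0],0],[[0,4,0],0],[[0,5,0],0],[[0,5,0],0]]'
python3 -c "
from h import *
gc(-70,-110,143)"
```

```text
clock: 3.7
position: [0.4664, -0.168, 0.1476]
ee_rot: [0.993, -0.119, 0.001, 0.0]
ft_force: [-2.2, 0.4, 6.2]
grip_width: 0.128
grasp_force: 25.5
clock: 4.12
position: [0.4655, -0.1717, 0.1476]
ee_rot: [0.993, -0.118, 0.001, -0.0]
ft_force: [0.2, 4.6, 7.2]
grip_width: 0.134
grasp_force: 25.5
pos [ 0.4655 -0.1717  0.1476] yaw -0.237 tz [ 0.002  0.001 -1.   ] shift [-1.7 -0.1  4.6] twist 0.001 t 4.1167
con now [ -68.3 -110.1  147.6]
```

```bash
python3 -m creep '[[[0,2,0],0],[[0,4,0],0],[[0,5,0],0],[[0,5,0],0]]'
python3 -c "
from h import *
gc(-70,-110,143)"
```

```text
clock: 4.45
position: [0.4654, -0.1723, 0.1475]
ee_rot: [0.993, -0.116, 0.001, -0.003]
ft_force: [2.2, 21.6, 8.8]
grip_width: 0.135
grasp_force: 25.7
pos [ 0.4654 -0.1723  0.1475] yaw -0.233 tz [ 0.003  0.006 -1.   ] shift [-1.8 -0.7  4.5] twist 0.005 t 4.45
con now [ -68.2 -110.7  147.5]
```

```bash
python3 -m creep '[[[0,-5,0],0],[[0,-5,0],0],[[0,-5,0],0],[[0,-5,0],0]]' 0.6 >/dev/null
python3 -m creep '[[[0,0,-30],0],[[0,0,-55],0],[[20,-25,-60],0],[[40,-60,-60],0],[[55,-98,-60],0]]'>/dev/null
python3 -m creep '[[[12,-40,0],0],[[23,-80,0],0],[[25,-110,0],0],[[25,-117,0],0],[[25,-117,0],0]]'
python3 -c "
from h import *
c=camera('wrist');z=c['z_map'];v,u=np.mgrid[:480,:640]
E=np.array(c['extrinsics']);pc=np.stack([(u-c['cx'])/c['fx']*z,(v-c['cy'])/c['fy']*z,z],-1)
w=(pc-E[:3,3])@E[:3,:3];q=w-C0
x=q@CX*1e3;y=q@CY*1e3;h=w[...,2]*1e3
m=(h>87)&(h<95)&(y>70)&(y<150)&(abs(x-10)<30)&(v<300)
print(m.sum(),[np.percentile(a[m],[2,50,98]).round(1) for a in (x,y,h,u,v)])
gc(11.5,106,148)"
```

```text
clock: 5.62
position: [0.5932, 0.0202, 0.2062]
ee_rot: [0.993, -0.117, -0.0, -0.001]
ft_force: [0.1, -0.8, -0.8]
grip_width: 0.596
grasp_force: 0.0
994 [array([ 0.7, 12.6, 22.8]), array([101. , 106.6, 112.1]), array([87.4, 89.7, 91.1]), array([309., 320., 331.]), array([252., 273., 294.])]
pos [0.593  0.0175 0.2062] yaw -0.236 tz [-0.001 -0.    -1.   ] shift [ 0.5 -2.2 58.2] twist 0.002 t 5.6667
con now [ 11.  103.9 206.2]
```

```bash
python3 -m creep '[[[0,-1,30],0],[[0,-2,55],0],[[0,-2,62],0],[[0,-2,62],0],[[0,-2,62],0]]' >/dev/null
python3 -m creep '[[[0,0,0],0],[[0,0,0],0],[[0,0,0],0],[[0,0,0],0],[[0,0,0],0]]' 0 20
python3 -m creep '[[[0,10,0],0],[[0,25,0],0],[[0,45,0],0],[[0,65,0],0],[[0,85,0],0]]'
python3 -m creep '[[[0,20,0],0],[[0,38,0],0],[[0,54,0],0],[[0,66,0],0],[[0,70,0],0]]'
python3 -c "
from h import *
gc(12,-53.5,148)"
```

```text
clock: 6.5
position: [0.5941, 0.0195, 0.1457]
ee_rot: [0.993, -0.118, 0.001, 0.0]
ft_force: [-1.7, 0.5, 7.1]
grip_width: 0.134
grasp_force: 25.2
clock: 6.92
position: [0.5742, -0.0634, 0.1458]
ee_rot: [0.993, -0.118, 0.001, -0.0]
ft_force: [3.3, 2.4, 4.2]
grip_width: 0.135
grasp_force: 24.9
clock: 7.33
position: [0.5577, -0.1321, 0.1458]
ee_rot: [0.993, -0.119, 0.002, -0.001]
ft_force: [4.5, 7.6, 4.1]
grip_width: 0.129
grasp_force: 25.0
pos [ 0.5577 -0.1321  0.1458] yaw -0.239 tz [ 0.003  0.001 -1.   ] shift [-0.   3.6 -2.3] twist -0.001 t 7.3333
con now [ 12.  -49.9 145.8]
```

```bash
python3 -m creep '[[[0,3,0],0],[[0,6,0],0],[[0,8,0],0],[[0,10,0],0],[[0,10,0],0]]'
python3 -c "
from h import *
gc(12,-53.5,148)"
```

```text
clock: 7.75
position: [0.5575, -0.1329, 0.1458]
ee_rot: [0.993, -0.115, 0.002, -0.005]
ft_force: [8.4, 25.7, 4.0]
grip_width: 0.133
grasp_force: 25.3
pos [ 0.5575 -0.1329  0.1458] yaw -0.231 tz [ 0.006  0.009 -1.   ] shift [-0.   2.8 -2.2] twist 0.007 t 7.75
con now [ 12.  -50.7 145.8]
```

```bash
python3 -m creep '[[[0,-10,0],0],[[0,-10,0],0],[[0,-10,0],0],[[0,-10,0],0]]' 0.6 >/dev/null
python3 -m creep '[[[0,0,-35],0],[[0,0,-55],0],[[0,-30,-70],0],[[0,-65,-90],0],[[-5,-100,-100],0]]'>/dev/null
python3 -m creep '[[[-10,-35,0],0],[[-18,-60,0],0],[[-18,-66,0],0],[[-18,-66,0],0],[[-18,-66,0],0]]' 0
python3 -c "
from h import *
c=snap('wrist','w2.png')
gc(-14,133,150)"
```

```text
clock: 8.92
position: [0.5738, 0.034, 0.2443]
ee_rot: [0.993, -0.119, -0.0, 0.001]
ft_force: [0.2, -1.3, 0.7]
grip_width: 0.003
grasp_force: 0.0
pos [0.5738 0.0333 0.2443] yaw -0.24 tz [-0.    -0.001 -1.   ] shift [ -2.7 -18.4  94.2] twist -0.002 t 8.9667
con now [-11.3 114.7 244.3]
```

View pics/w2.png

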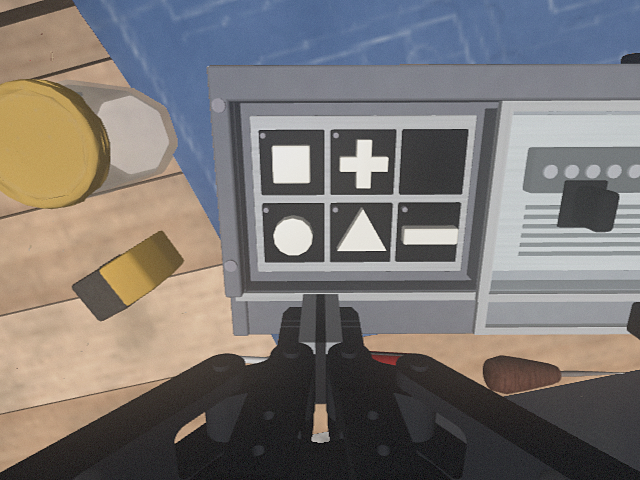

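The left cover is fully open and the keys are clear. The tops are at square (291,164), cross (363,162), round (292,235), triangle (361,236) and bar (429,234).

Run:
```python
from h import *
c=dict(np.load("pics/w2.png.npz"))
for n,p in dict(sq=(291,164),cr=(363,162),ro=(292,235),tri=(361,237),bar=(429,234)).items(): print(n,con(atz(c,*p,.047)),con(dep(c,*p)))
gc(-16,133,150)
```

```text
sq [ 34.5 134.2  47. ] [ 34.4 134.2  46.5]
cr [35.8 86.9 47. ] [35.8 86.9 47.4]
ro [-14.3 134.6  47. ] [-14.1 134.5  47.7]
tri [-15.8  86.6  47. ] [-16.1  86.5  46. ]
bar [-13.6  39.6  47. ] [-13.5  39.7  47.4]
pos [0.5738 0.0333 0.2443] yaw -0.24 tz [-0.    -0.001 -1.   ] shift [ -4.7 -18.4  94.2] twist -0.002 t 8.9667
con now [-11.3 114.7 244.3]
```

```bash
python3 -m creep '[[[-1,-8,30],0],[[-2,-16,60],0],[[-3,-19,90],0],[[-3,-19,112],0],[[-3,-19,112],0]]' >/dev/null
python3 -c "
from h import *
gc(-14.5,134,120)"
```

```text
pos [0.5729 0.0522 0.1277] yaw -0.24 tz [-0.008 -0.001 -1.   ] shift [ 2.2 -1.3  7.6] twist -0.002 t 9.3833
con now [-16.7 132.8 127.7]
```

```bash
python3 -m creep '[[[1,0,4],0],[[1,0,8],0],[[1,0,12],0],[[1,0,14],0],[[1,0,14],0]]'
python3 -c "
from h import *
gc(-14.5,134,114)"
```

```text
clock: 9.8
position: [0.5768, 0.0541, 0.1191]
ee_rot: [0.993, -0.119, 0.001, 0.0]
ft_force: [0.1, -0.2, 1.2]
grip_width: -0.003
grasp_force: 0.8
pos [0.5768 0.0541 0.1191] yaw -0.238 tz [ 0.001 -0.    -1.   ] shift [-1.2  1.6  5.1] twist -0.0 t 9.8
con now [-13.3 135.6 119.1]
```

```bash
python3 -m creep '[[[-1,1,3],0],[[-1,1,6],0],[[-1,1,8],0],[[-1,1,8],0]]'
python3 -m creep '[[[0,0,1],0],[[0,0,2],0],[[0,0,3],0],[[0,0,3],0]]'
```

```text
clock: 10.13
position: [0.5761, 0.054, 0.1134]
ee_rot: [0.993, -0.119, 0.001, 0.0]
ft_force: [-6.9, -1.8, 26.3]
grip_width: 0.0
grasp_force: 12.9
clock: 10.47
position: [0.5762, 0.0541, 0.1129]
ee_rot: [0.993, -0.119, 0.002, 0.001]
ft_force: [-19.3, -3.5, 53.4]
grip_width: -0.003
grasp_force: 26.9
```

```bash
python3 -m creep '[[[0,0,-15],0],[[0,0,-25],0],[[0,22,-25],0],[[0,48,-25],0],[[0,48,-25],0]]' >/dev/null
python3 -m creep '[[[0,0,0],0],[[0,0,0],0]]'
python3 -c "
from h import *
gc(-15,86.5,114)"
```

```text
clock: 11.05
position: [0.5636, 0.0075, 0.1323]
ee_rot: [0.993, -0.119, -0.0, -0.0]
ft_force: [-0.3, 0.9, -0.1]
grip_width: -0.001
grasp_force: 0.0
pos [0.5636 0.0075 0.1323] yaw -0.238 tz [-0.  0. -1.] shift [ 0.2  0.7 18.3] twist 0.0 t 11.05
con now [-15.2  87.2 132.3]
```

```bash
python3 -m creep '[[[0,0,8],0],[[0,0,14],0],[[0,0,19],0],[[0,0,22],0],[[0,0,22],0]]'
python3 -m creep '[[[0,0,0],0],[[0,0,0.5],0]]'
```

```text
clock: 11.47
position: [0.5641, 0.0083, 0.1132]
ee_rot: [0.993, -0.118, 0.0, 0.0]
ft_force: [-14.3, -0.2, 36.5]
grip_width: 0.001
grasp_force: 18.0
clock: 11.63
position: [0.5642, 0.0083, 0.113]
ee_rot: [0.993, -0.118, 0.0, 0.0]
ft_force: [-17.8, -0.6, 46.6]
grip_width: 0.005
grasp_force: 23.2
```

Triangle is down; on to the bar.

```bash
python3 -m creep '[[[0,0,-15],0],[[0,0,-23],0],[[0,22,-23],0],[[0,48,-23],0],[[0,48,-23],0]]' >/dev/null
python3 -m creep '[[[0,0,0],0],[[0,0,0],0]]'
python3 -c "
from h import *
gc(-14.5,39,113.5)"
```

```text
clock: 12.22
position: [0.5523, -0.0389, 0.1325]
ee_rot: [0.993, -0.118, -0.0, -0.0]
ft_force: [0.5, 0.3, -0.5]
grip_width: -0.004
grasp_force: 0.0
pos [ 0.5523 -0.0389  0.1325] yaw -0.237 tz [-0.001  0.001 -1.   ] shift [ 0.7  0.4 19. ] twist 0.001 t 12.2167
con now [-15.2  39.4 132.5]
```

```bash
python3 -m creep '[[[1,0,8],0],[[1,0,14],0],[[1,0,19],0],[[1,0,22],0],[[1,0,22],0]]'
python3 -m creep '[[[0,0,0],0],[[0,0,0],0]]'
python3 -m creep '[[[0,0,-15],0],[[0,0,-35],0],[[25,-40,-35],0],[[50,-75,-35],0],[[50,-95,-35],0]]' >/dev/null
python3 -m creep '[[[0,0,0],0],[[0,0,0],0],[[0,0,0],0]]'
python3 -c "
from h import *
gc(34.5,134,113.5)"
```

```text
clock: 12.63
position: [0.554, -0.0387, 0.1132]
ee_rot: [0.993, -0.118, 0.0, 0.0]
ft_force: [-12.5, 0.2, 30.5]
grip_width: -0.004
grasp_force: 15.4
clock: 12.8
position: [0.5539, -0.0386, 0.1132]
ee_rot: [0.993, -0.118, 0.0, 0.0]
ft_force: [-12.5, 1.3, 32.1]
grip_width: -0.002
grasp_force: 15.8
clock: 13.47
position: [0.6239, 0.0406, 0.145]
ee_rot: [0.993, -0.118, -0.001, 0.0]
ft_force: [-0.3, -0.9, -0.3]
grip_width: -0.001
grasp_force: 0.0
pos [0.6239 0.0406 0.145 ] yaw -0.237 tz [-0.001 -0.001 -1.   ] shift [-1.1 -0.4 31.5] twist 0.001 t 13.4667
con now [ 35.6 133.6 145. ]
```

```bash
python3 -m creep '[[[-1,0,15],0],[[-1,0,25],0],[[-1,0,31],0],[[-1,0,35],0],[[-1,0,35],0]]'
python3 -m creep '[[[0,0,0],0],[[0,0,0],0]]'
python3 -m creep '[[[0,0,-20],0],[[0,0,-60],0],[[0,0,-100],0],[[-20,0,-120],0],[[-45,20,-120],0]]' >/dev/null
python3 -m creep '[[[0,0,0],0],[[0,0,0],0],[[0,0,0],0]]' 
python3 -c "
from h import *
c=snap('wrist','w3.png',(200,40,640,350),1.8)
gc(12,-50.7,200)"
```

```text
clock: 13.88
position: [0.6229, 0.0398, 0.1134]
ee_rot: [0.993, -0.119, -0.001, 0.001]
ft_force: [-14.2, -3.5, 25.7]
grip_width: 0.001
grasp_force: 13.0
clock: 14.05
position: [0.6229, 0.0397, 0.1134]
ee_rot: [0.993, -0.119, -0.0, 0.001]
ft_force: [-14.5, -3.6, 27.1]
grip_width: 0.005
grasp_force: 13.7
clock: 14.72
position: [0.5751, 0.0316, 0.2309]
ee_rot: [0.993, -0.119, 0.0, 0.0]
ft_force: [0.2, -0.6, 0.5]
grip_width: 0.002
grasp_force: 0.0
pos [0.5753 0.032  0.2308] yaw -0.238 tz [ 0.  0. -1.] shift [ 21.6 164.4  30.8] twist -0.0 t 14.7667
con now [ -9.5 113.7 230.8]
```

View pics/w3.png

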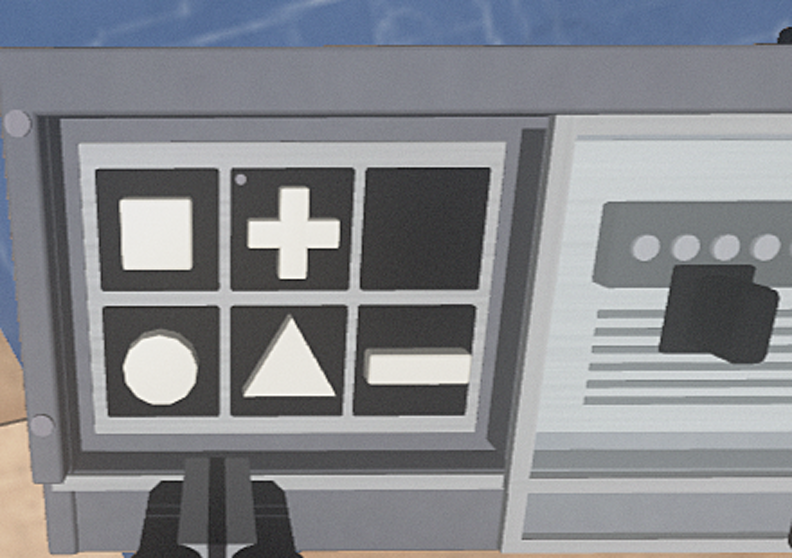

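The pins of the round, triangle, bar and square keys are down; only the cross pin still stands, at (240,180). Next I shut the left cover.

```bash
python3 -m creep '[[[5,38,0],0],[[10,78,10],0],[[16,118,20],0],[[21,150,28],0],[[22,164,31],0]]' 0.6 >/dev/null
python3 -m creep '[[[0,0,0],0],[[0,0,0],0],[[0,0,0],0]]' 
python3 -c "
from h import *
gc(12,-50.7,146)"
```

```text
clock: 15.43
position: [0.5585, -0.1309, 0.1999]
ee_rot: [0.993, -0.118, 0.0, -0.001]
ft_force: [-0.9, 0.2, 0.3]
grip_width: 0.598
grasp_force: 0.0
pos [ 0.5585 -0.1309  0.1999] yaw -0.236 tz [ 0.     0.001 -1.   ] shift [-0.4  2.3 53.9] twist 0.002 t 15.4333
con now [ 12.4 -48.5 199.9]
```

```bash
python3 -m creep '[[[0,1,30],0],[[0,2,50],0],[[0,2,54],0],[[0,2,54],0],[[0,2,54],0]]' >/dev/null
python3 -m creep '[[[0,0,0],0],[[0,0,0],0],[[0,0,0],0],[[0,0,0],0],[[0,0,0],0]]' 0 20
python3 -m creep '[[[0,-10,0],0],[[0,-25,0],0],[[0,-45,0],0],[[0,-65,0],0],[[0,-85,0],0]]'
python3 -m creep '[[[0,-20,0],0],[[0,-38,0],0],[[0,-54,0],0],[[0,-66,0],0],[[0,-70,0],0]]'
python3 -c "
from h import *
gc(12,110,148)"
```

```text
clock: 16.27
position: [0.5584, -0.1323, 0.1473]
ee_rot: [0.993, -0.118, 0.001, -0.001]
ft_force: [0.3, 6.9, 3.2]
grip_width: 0.133
grasp_force: 26.6
clock: 16.68
position: [0.5777, -0.0517, 0.1473]
ee_rot: [0.993, -0.119, 0.001, 0.001]
ft_force: [-2.5, -3.1, 5.5]
grip_width: 0.134
grasp_force: 26.9
clock: 17.1
position: [0.5944, 0.0185, 0.1472]
ee_rot: [0.993, -0.117, 0.001, -0.0]
ft_force: [-3.6, -1.3, 9.9]
grip_width: 0.132
grasp_force: 27.3
pos [0.5944 0.0185 0.1472] yaw -0.235 tz [ 0.002  0.    -1.   ] shift [-0.2 -4.9 -0.8] twist 0.003 t 17.1
con now [ 12.2 105.1 147.2]
```

```bash
python3 -m creep '[[[0,-3,0],0],[[0,-6,0],0],[[0,-9,0],0],[[0,-11,0],0],[[0,-11,0],0]]'
python3 -c "
from h import *
gc(12,110,148)"
```

```text
clock: 17.52
position: [0.5959, 0.024, 0.1472]
ee_rot: [0.993, -0.12, -0.0, 0.002]
ft_force: [-9.3, -8.3, 14.4]
grip_width: 0.136
grasp_force: 27.9
pos [0.5959 0.024  0.1472] yaw -0.24 tz [-0.001 -0.004 -1.   ] shift [-0.4  0.8 -0.8] twist -0.002 t 17.5167
con now [ 12.4 110.8 147.2]
```

```bash
python3 -m creep '[[[0,-2,0],0],[[0,-4,0],0],[[0,-5,0],0],[[0,-5,0],0]]'
python3 -m creep '[[[0,9,0],0],[[0,9,0],0],[[0,9,0],0],[[0,9,0],0]]' 0.6 >/dev/null
python3 -m creep '[[[0,0,-35],0],[[0,0,-75],0],[[0,0,-115],0],[[0,40,-150],0],[[0,75,-170],0]]' >/dev/null
python3 -m creep '[[[0,10,-20],0],[[0,10,-25],0],[[0,10,-25],0]]' 
python3 -c "
from h import *
snap('wrist','w4.png')"
```

```text
clock: 17.85
position: [0.5963, 0.0246, 0.1471]
ee_rot: [0.993, -0.121, -0.002, 0.005]
ft_force: [-16.2, -21.9, 20.6]
grip_width: 0.129
grasp_force: 29.1
clock: 18.85
position: [0.578, -0.0508, 0.3373]
ee_rot: [0.993, -0.119, 0.002, -0.0]
ft_force: [0.3, 1.3, -0.7]
grip_width: 0.601
grasp_force: 0.0
```

View pics/w4.png

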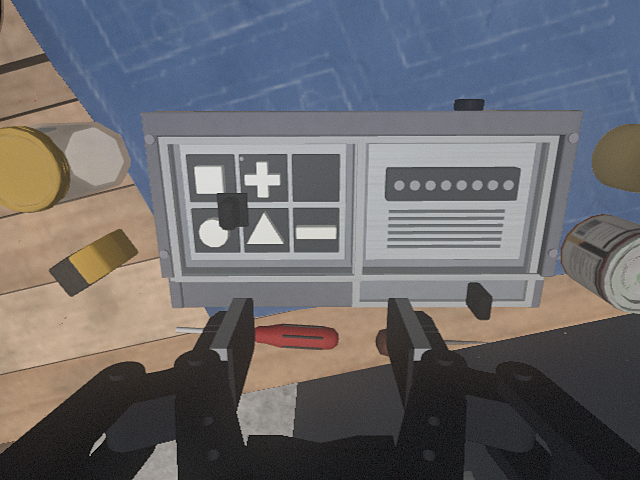

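Both covers look shut, and the things at the two ends stand where they were. I'll check the rib positions, then hand in.

Run:
```python
from h import *
c=dict(np.load("pics/w4.png.npz"));z=c['z_map'];v,u=np.mgrid[:480,:640]
E=c['extrinsics'];pc=np.stack([(u-c['cx'])/c['fx']*z,(v-c['cy'])/c['fy']*z,z],-1)
w=(pc-E[:3,3])@E[:3,:3];q=w-C0;x=q@CX*1e3;y=q@CY*1e3;h=w[...,2]*1e3
ok=True
for s,x0 in((1,12),(-1,-70)):
    m=(h>86)&(h<95)&(abs(y*s-105)<40)&(abs(x-x0)<25)&(v<325);a=np.percentile(y[m],[3,97]);print(m.sum(),a,a.mean());ok&=abs(abs(a.mean())-110)<3
if ok: print(manip.hand_in())
```

```text
411 [104.13916372 115.04072571] 109.58994471274714
343 [-115.03903009 -104.49252896] -109.76577952422734
the job is handed in; nothing more can be done
None
```

The job is handed in: I pressed the round, triangle, bar and square keys in that order, left the plus key unpressed, pushed both covers fully shut against their stops, and did not touch the things at the ends.

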